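# Load a T-bolt past the sprung chip flap and up to the vise lug

## Robot

A 7-joint arm with a two-finger parallel gripper is mounted at the origin on the work surface. World frame = base frame: x ahead of the robot, y to its left, z up, the work surface at z = 0. Lengths are in m, angles in rad, forces in N, time in s.
With the tool pointing down it reaches from about 0.35 to 0.9 m from the base axis. Payload 8.1 kg.
Tool frame: the origin (TCP) lies midway between the tips of the shut fingers; the grasp point (between the pads) lies 19 mm behind it (robot.grasp_offset is the distance from the TCP to the grasp point, in m); y points along the fingers, z is the direction in which the jaws open and shut, and the axes are right-handed (so a half turn about y gives the same grasp; the last joint's range is limited). The gripper opens to 92 mm and grips with 3 to 60 N. Pads are 19 mm wide; open, the fingers measure 130 mm over their backs; the gripper's body (75 mm by 190 mm) begins 47 mm behind the grasp point.
Start: joints at [1.226, 0.434, 0.025, 1.573, -0.012, 1.134, -0.075], TCP at [0.15, -0.607, 0.227] pointing down, gripper open.
Joint ranges: [-2.62, 2.62], [-0.44, 2.09], [-1.27, 1.32], [0.08, 2.57], [-1.32, 4.46], [0.12, 2], [-2.74, 2.74]. Speed limits (rad/s): [2.22, 2.22, 3.01, 3.01, 3.14, 3.14, 3.14].

## Interface

Orientations are given as a unit quaternion [x, y, z, w].
In Python, from rig import readout, eyes, ticket, robot gives the robot as it stands.
- The arm moves only by the tool play_rows, never from a script. Its argument "series" is a list that holds one entry, the list of rows, each a list of 6 numbers: the shift along the world's x, y, z in mm, then the turn, a rotation vector about the world's x, y, z in rad. In form: [[[x, y, z, rx, ry, rz], ...]]. A call has 1 to 12 rows; each row is the pose to reach, as a shift and turn from the pose commanded when the call began; what a row does not reach only later rows make up. A row lasts 1/8 s, in which the tool goes at most 62.5 mm and 10.7 degrees, less where a joint would pass 70% of its speed; a pose out of reach is approached as far as the arm can. A call with a gripper value outside its range is refused whole. "grip" is the opening, from 0 (shut) to 1 (fully open), set as the call begins (left out, the last holds). The fingers move at their own pace and stop on an object; the grip force is fixed at half the most. Time passes only in rows, so rows that repeat a pose let the fingers close. It gives the time, the measured TCP pose, the force and the opening at its end, in the units of the state.
- readout.state(): the state, without advancing time (a new reading comes with each control period).
- eyes.snapshot(name): name is "side" or "top" or "wrist"; returns a dict with "pixels" (420x560x3 uint8, blue, green, red), "z_map" (420x560 float32, m along the optical axis (not along the pixel's ray), 0 where there is no reading), "intrinsics" (3x3 intrinsics, pixels), "world_from_camera" (4x4, takes a point from camera to world coordinates); the wrist camera has in their place "mount" (4x4, takes a point from camera to tool coordinates, whose origin is the TCP and whose axes are the tool frame's). Camera axes: x right, y down, z forward; pixel columns grow to the right and rows downward; lengths in m; the calibration is good to about 2 mm. A picture is of the moment at which its call begins: read the wrist's pose just before it.
- ticket.close_job(): hands the job in, once; it reports no verdict.
Trained networks look in the newest picture that a camera, given by its name, has taken for a name from the list of things; names that differ only in an ending like _2 or _b are one class to them, and where a whole thing is asked for, a point or a joint stands for the part that bears it (a point fixed in the world has none). Each returns a list of dicts, best first, with "p" (0 to 1); they miss things now and then, are a little off and sometimes report something else, mostly with a low value. They report only what shows in the picture. A call takes as long as a camera call. They do not tell look-alikes from the thing itself.
- eyes.look_for(camera, query): "pixel" ([column, row] in pixels, amid what is visible of it).
- eyes.silhouettes(camera, query): "mask" (420x560 bool, what is visible of it) and "pixel" ([column, row] in pixels, amid what is visible of it).
The state is a dict: "t": time; "q": joint angles; "qd": joint speeds; "joint_efforts": joint torques, N m; "eef_pos": TCP position; "eef_rot": TCP orientation; "contact_force": force on the tool from outside, world axes, zero at the start; "wrist_torque": the same for the moment, N m; "opening": opening from 0.0 (shut) to 1.0 (fully open).
Only numpy, scipy, OpenCV 4.12 (cv2) and the standard library are available. Lean on these libraries where they do the work, as an engineer would, in place of code of your own. Each camera call takes 0.05 s, during which the arm holds its last target.

## Task

The vise still needs its near-side clamp bolt: take the tall black T-bolt and feed its head into the end of the middle T-slot, drawing the yellow sprung chip flap back and holding it down with the bolt as you pass, then let the flap swing shut behind it. Slide the bolt along the slot until it bears against the bottom of the notch in the vise's lug, keep it pressed snug there with a light, steady push for about a second, and leave it standing upright. Force nothing, neither flap, table nor vise, and leave the other things on the bench alone.

Things in the scene. Friction and masses are not known exactly. Their poses are not given: they have to be found in the camera images.
- bolt_center (a point): The T-bolt to load: black steel, standing on its head. Square head 28 x 28 x 10 mm at the bottom, round stud 16 mm in diameter rising from its centre, 100 mm tall overall, about 0.2 kg. The point is on its axis, half-way up (50 mm above the head's underside); z points up along the stud, x and y are square to the head's sides.
- mouth (a point): Near end of the middle T-slot of the iron table: a point on the end face, mid-width, level with the table's top; x points along the slot into the table, z up. The slot's neck is 18 mm wide down to 19 mm below the top; under it the channel for the bolt's head is 30 mm wide and 13 mm high, its floor 32 mm below the top (18 mm above the bench). No lead-in chamfers.
- flap (a joint): Yellow chip flap over the middle slot's near end, 42 mm wide, 2.5 mm thick. 0 = shut, upright; grows to 1.45 rad as its top swings out and down, away from the table. Hinge line 5 mm outside the end face, 40 mm below the table's top. Shut, its plate rises to 4 mm above the top, then a lip flared 25 deg outwards goes on to 15 mm above it, so it can be caught from over the table and drawn out.
- bed: Iron T-slot table with its flaps, 360 x 240 x 50 mm, three slots 75 mm apart, each with a like flap at the near end. A spring shuts a flap with about 0.08 N m when shut, rising to 0.18 N m at 1.3 rad; flaps cannot swing inwards. Origin at the centre of its underside, x along the slots, away from the robot.
- vise: Blue-grey machine vise, fixed over the middle slot. Origin: centre of its round base on the table's top; x along the slot. Its near dark steel lug (17 mm high; notch 19 mm wide, open to the slot's near end) is set in or out and locked, how far is not measured: a stud touching the notch's bottom has its axis 80 to 108 mm before the origin, 18 mm past the lug's tips. Its upper part spans 39 mm each way along x, 77 mm high.
- spare_center (a point): A shorter brass-coloured T-bolt standing on its head, 70 mm tall, head 21 x 21 x 8 mm, stud 12 mm; a bystander. The point is half-way up its axis.
- step_block: Steel step block, four steps, 50 x 30 x 42 mm; a bystander. Origin at the centre of its underside.
- nut: Loose steel flange nut, 32 mm across, 17 mm tall; a bystander. Origin at the centre of its underside.
- spanner: Steel spanner, 200 mm long; a bystander. Origin under its middle, x along it.
- insert_box: Flat black and yellow insert box, 62 x 98 x 16 mm; a bystander. Origin at the centre of its underside.
- insert_box2: A second flat black and yellow insert box, 62 x 98 x 16 mm; a bystander. Origin at the centre of its underside.
Not all that is in view belongs to the job. Of the things that look like the part that bears bolt_center, the largest one is meant.

How it is judged:
On the way, in this order (a step that is already met when the one before it is completed fails the run):
1. the bolt's head holds the flap open at the slot's mouth (value of joint flap above 0.7 rad and contact force between bolt and bed above 0.5 N and x of bolt_center in the frame of mouth between -0.035 and 0 m and z of bolt_center in the frame of mouth between 0.014 and 0.024 m), for 0.1 s.
2. the head is inside the slot and the flap has swung shut behind it (x of bolt_center in the frame of mouth above 0.014 m and value of joint flap below 0.1 rad and z of bolt_center in the frame of mouth between 0.014 and 0.024 m), for 0.1 s.
3. the bolt bears against the notch's bottom, with at least 3 N, for half a second (contact force between bolt and vise above 3 N and x of bolt_center in the frame of vise above -0.111 m), for 0.5 s.
At the end, for the whole second after the job is handed in: The bolt stands upright (within 0.06 rad) and still in the middle T-slot, its head in the slot's channel, in the notch of the vise's lug (its axis 77 to 111 mm before the vise's origin and within 4 mm of the slot's middle); the flap is shut (under 0.1 rad) (x of bolt_center in the frame of vise between -0.111 and -0.077 m and y of bolt_center in the frame of vise between -0.004 and 0.004 m and angle between bolt_center's own z axis and vertical below 0.06 rad and value of joint flap below 0.1 rad and linear speed of bolt below 0.01 m/s and z of bolt_center in the frame of mouth between 0.014 and 0.024 m); the robot touches nothing.
It fails at once if the bolt is forced against the table or its flap with more than 25 N (contact force between bolt and bed above 25 N).
It fails at once if the bolt is rammed against the vise with more than 20 N (contact force between bolt and vise above 20 N).
It fails at once if the robot presses on the table, its flaps or the vise with more than 25 N (contact force between any of the arm, the fingers and bed above 25 N or contact force between any of the arm, the fingers and vise above 25 N).
It fails at once if another thing on the bench is moved by more than 20 mm (distance of any of spare_center, step_block, nut, spanner, insert_box, insert_box2 from where it was at the start of the episode above 0.02 m).
It also fails if it takes over 69 s, if anything falls off the work surface, if the arm or the gripper's body presses on something with over 40 N, if the wrist force passes 120 N, or if a joint passes its speed limit or range.

## Working session

There is one attempt and no reset: what is moved stays moved. The work goes in short steps, Python scripts to look and compute and a tool call to move; the robot and the scene stay as the last step left them, time stands still between calls to the robot, and variables do not carry over. Pictures are saved under pics/ and viewed, and the job is handed in when it is done.

Besides the shell and the picture viewer there is one more tool, called after ">>>" as a command line: name --argument value ..., lists and objects as JSON in quotes. play_rows: Moves the arm, as the interface text tells. Its arguments: {"type":"object","properties":{"series":{"type":"array","items":{"type":"array","items":{"type":"array","items":{"type":"number"}}}},"grip":{"type":"number"}},"required":["series"]}

```bash
mkdir -p pics; ls; python3 - <<'E'
from rig import readout, eyes
import cv2
s=readout.state(); print({k:(s[k]) for k in('t','eef_pos','eef_rot','contact_force','opening')})
for n in('side','top','wrist'):
    d=eyes.snapshot(n); cv2.imwrite(f'pics/{n}0.png',d['pixels'])
    print(n,d['intrinsics'].tolist() if hasattr(d['intrinsics'],'tolist') else d['intrinsics']); print(d.get('world_from_camera',d.get('mount')))
E
```

```text
pics
{'t': 0.0, 'eef_pos': array([ 0.14945165, -0.60635405,  0.2259392 ]), 'eef_rot': array([-0.08537681,  0.70248457, -0.7014129 ,  0.0851244 ]), 'contact_force': array([-0.12918544, -0.50604607, -0.32663199]), 'opening': 0.9983955509594212}
side [[390.7748254603329, 0.0, 278.8551868955138], [0.0, 390.7748254603329, 211.2014157819341], [0.0, 0.0, 1.0]]
[[-0.34158483 -0.56138445  0.75376873 -0.19612687]
 [-0.93960137  0.22246015 -0.2601168   0.26504672]
 [-0.02165799 -0.79709409 -0.60346661  0.62692621]
 [ 0.          0.          0.          1.        ]]
top [[387.8949380356308, 0.0, 283.9938888316183], [0.0, 387.8949380356308, 210.4297144410949], [0.0, 0.0, 1.0]]
[[ 0.00645502 -0.99936611  0.03501029  0.47256016]
 [-0.99997355 -0.00656839 -0.00312411  0.00619177]
 [ 0.00335209 -0.0349892  -0.99938207  1.20345161]
 [ 0.          0.          0.          1.        ]]
wrist [[319.42199249689475, 0.0, 279.31639170427167], [0.0, 319.42199249689475, 214.49343267932267], [0.0, 0.0, 1.0]]
[[-5.67753276e-04  9.53109883e-01  3.02623906e-01 -8.31151696e-02]
 [-7.73773870e-04 -3.02624283e-01  9.53109618e-01 -1.58774017e-01]
 [ 9.99999539e-01  3.06968637e-04  9.09307451e-04 -4.05458421e-04]
 [ 0.00000000e+00  0.00000000e+00  0.00000000e+00  1.00000000e+00]]
```

View pics/side0.png

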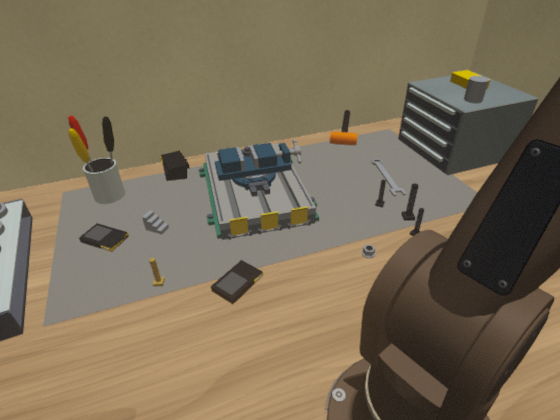

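View pics/top0.png

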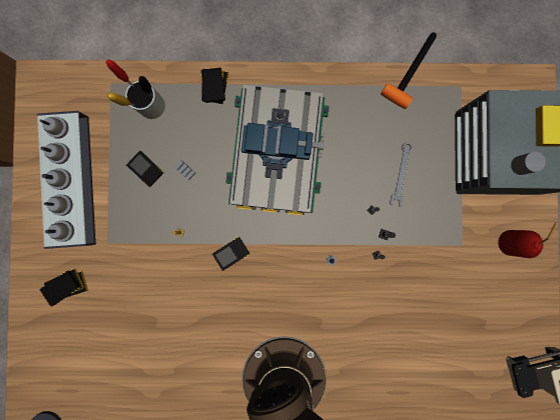

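The side view shows three black T-bolts, at about (381,193), (411,203) and (419,221), and the middle one is largest. In the top view it's at (387,234). The table is centred near (277,150) in the top view, with the flaps at row 209.

```bash
cat > h.py <<'E'
import numpy as np, cv2
from rig import readout, eyes
from scipy.spatial.transform import Rotation as R
def cloud(d,T=None):
    K=d['intrinsics'];z=d['z_map'];v,u=np.mgrid[:z.shape[0],:z.shape[1]]
    P=np.stack([(u-K[0,2])/K[0,0]*z,(v-K[1,2])/K[1,1]*z,z,np.ones_like(z)],-1)
    T=d['world_from_camera'] if T is None else T
    W=(P@np.asarray(T).T)[...,:3]; W[z<=0]=np.nan
    return W
def wristT(d,s):
    T=np.eye(4);T[:3,:3]=R.from_quat(s['eef_rot']).as_matrix();T[:3,3]=s['eef_pos']
    return T@np.asarray(d['mount'])
def crop(img,u0,u1,v0,v1,k,name):
    cv2.imwrite(name,cv2.resize(img[v0:v1,u0:u1],None,fx=k,fy=k,interpolation=cv2.INTER_CUBIC))
E
python3 - <<'E'
from h import *
d=eyes.snapshot('top');W=cloud(d);im=d['pixels']
np.savez('top0.npz',W=W,im=im)
crop(im,220,340,70,220,5,'pics/topbed.png')
crop(im,340,420,195,270,8,'pics/topbolt.png')
d2=eyes.snapshot('side');W2=cloud(d2);np.savez('side0.npz',W=W2,im=d2['pixels'])
crop(d2['pixels'],190,330,130,240,5,'pics/sidebed.png')
crop(d2['pixels'],360,440,170,240,8,'pics/sidebolt.png')
for c in('top','side'):
    for q in ('bolt_center','flap','vise','bed'):
        for r in eyes.silhouettes(c,q)[:5]:
            m=r['mask'];w=(W if c=='top' else W2)[m];
            print(c,q,round(r['p'],2),np.round(r['pixel']),m.sum(),np.round(np.nanmedian(w,0),3),np.round(np.nanpercentile(w,98,axis=0),3),np.round(np.nanpercentile(w,2,axis=0),3))
E
```

```text
top bolt_center 0.58 [385. 236.] 149 [ 0.444 -0.3    0.013] [ 0.459 -0.289  0.102] [ 0.428 -0.331 -0.002]
top bolt_center 0.57 [374. 212.] 59 [ 0.518 -0.263  0.018] [ 0.53  -0.257  0.079] [ 0.508 -0.276  0.001]
top bolt_center 0.52 [380. 252.] 56 [ 0.382 -0.278  0.021] [ 0.388 -0.271  0.08 ] [ 0.37  -0.289  0.002]
top flap 0.48 [230. 255.] 636 [0.383 0.164 0.017] [0.423 0.211 0.021] [0.343 0.118 0.011]
top flap 0.43 [266. 210.] 15 [0.514 0.053 0.061] [0.517 0.064 0.066] [0.513 0.033 0.057]
top vise 0.63 [275. 143.] 2971 [0.701 0.024 0.111] [0.796 0.12  0.13 ] [ 0.621 -0.096  0.057]
top bed 0.96 [275. 170.] 7772 [0.652 0.029 0.049] [0.878 0.16  0.06 ] [ 0.517 -0.106  0.013]
side bolt_center 0.72 [382. 195.] 108 [ 0.513 -0.265  0.03 ] [ 0.525 -0.26   0.073] [ 0.509 -0.274  0.003]
side bolt_center 0.63 [408. 207.] 272 [ 0.437 -0.3    0.033] [ 0.455 -0.29   0.098] [ 0.427 -0.316 -0.001]
side bolt_center 0.58 [417. 222.] 138 [ 0.375 -0.279  0.045] [ 0.449 -0.272  0.076] [ 0.371 -0.34  -0.001]
side flap 0.76 [269. 221.] 296 [0.513 0.046 0.035] [0.517 0.066 0.063] [0.509 0.026 0.009]
side flap 0.28 [366. 250.] 125 [ 0.355 -0.137  0.013] [ 0.371 -0.128  0.018] [ 0.347 -0.15   0.   ]
side vise 0.63 [251. 165.] 2952 [0.677 0.026 0.092] [0.852 0.121 0.126] [ 0.611 -0.102  0.027]
side bed 0.58 [256. 208.] 5795 [0.579 0.07  0.046] [0.856 0.169 0.059] [ 0.505 -0.084 -0.001]
```

View pics/topbed.png

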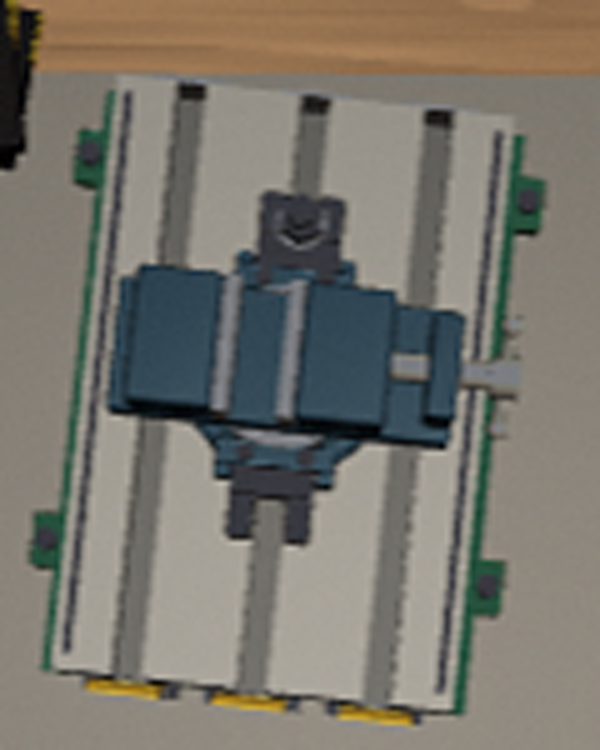

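View pics/topbolt.png

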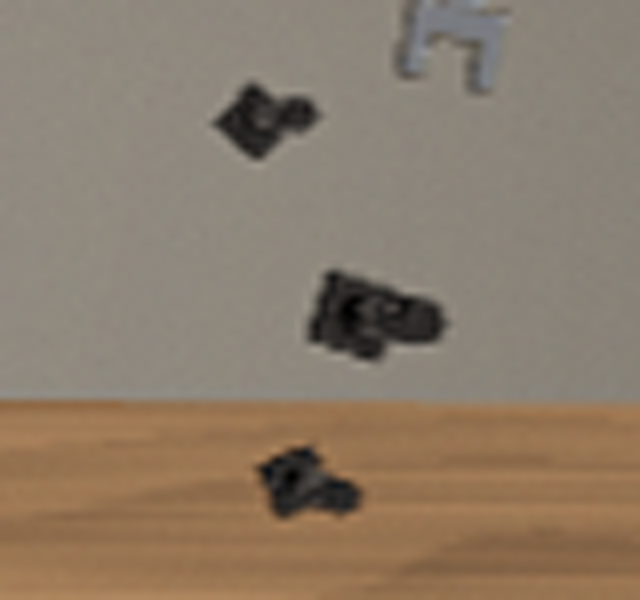

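View pics/sidebed.png

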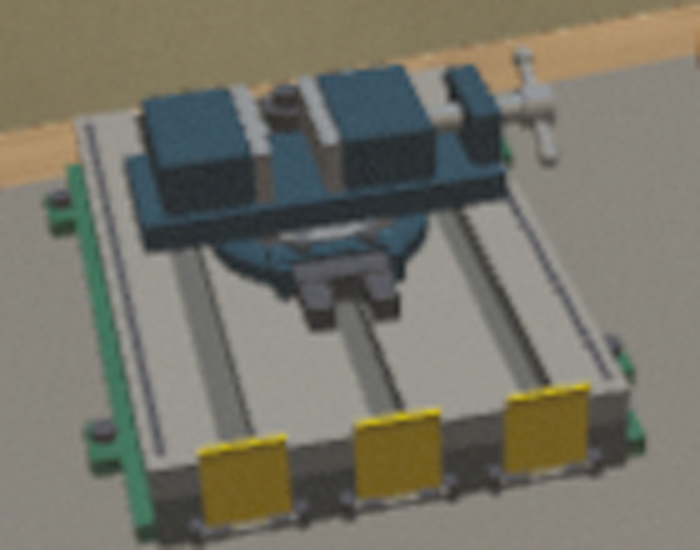

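View pics/sidebolt.png

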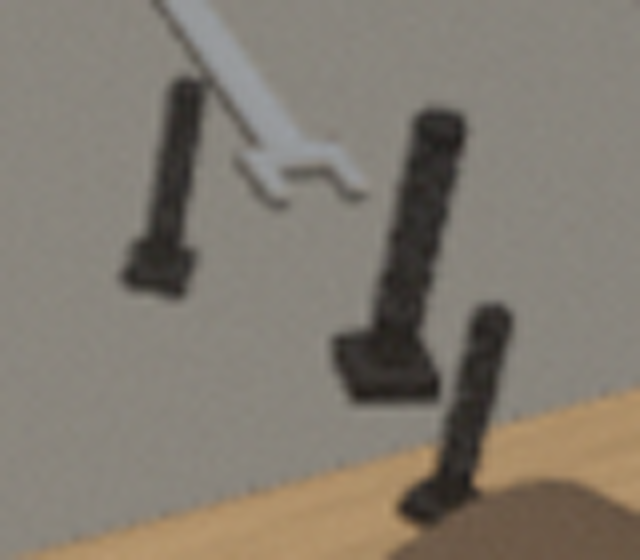

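```bash
python3 - <<'E'
from h import *
s=readout.state();print(np.round(R.from_quat(s['eef_rot']).as_matrix(),3))
z=np.load('top0.npz');W=z['W'];im=z['im']
x,y,h=W[...,0],W[...,1],W[...,2]
top=(abs(h-.05)<.006)&(x>.48)&(x<.95)&(abs(y)<.25)
p=W[top][:,:2].astype(np.float32);print(len(p),np.median(W[top][:,2]),cv2.minAreaRect(p))
# slots: dark/low within bed
lo=(h<.04)&(h>.005)&(x>.53)&(x<.9)&(y<.13)&(y>-.11)
q=W[lo];print(len(q),np.median(q[:,2]))
for xs in np.arange(.52,.9,.02):
    r=q[(abs(q[:,0]-xs)<.01)];print(round(xs,2),np.round(np.sort(r[:,1])[::2],3))
E
```

```text
[[-0.971  0.     0.239]
 [-0.239 -0.    -0.971]
 [ 0.    -1.     0.   ]]
5973 0.0505026684965435 ((0.725883960723877, 0.0877392590045929), (0.3635014593601227, 0.40927812457084656), 84.25643920898438)
1601 0.018675465055139062
0.52 []
0.54 [-0.1   -0.09  -0.086 -0.083 -0.083 -0.083 -0.083 -0.08  -0.08  -0.08
 -0.04  -0.04  -0.039 -0.037 -0.037 -0.037 -0.034 -0.034 -0.034 -0.034
 -0.031 -0.031 -0.031 -0.028 -0.028 -0.028 -0.028 -0.025 -0.025 -0.025
 -0.022  0.036  0.039  0.039  0.039  0.042  0.042  0.042  0.042  0.045
  0.046  0.046  0.048  0.048  0.048  0.049  0.052  0.052  0.052  0.054
  0.055  0.116  0.116  0.116  0.119  0.119  0.119  0.122  0.122  0.122
  0.125  0.125  0.125  0.128  0.128  0.128  0.129  0.129]
0.56 [-0.109 -0.086 -0.086 -0.086 -0.083 -0.083 -0.083 -0.08  -0.042 -0.04
 -0.04  -0.04  -0.037 -0.037 -0.037 -0.034 -0.034 -0.034 -0.031 -0.031
 -0.031 -0.028 -0.028 -0.028 -0.025 -0.025  0.036  0.036  0.037  0.039
  0.039  0.04   0.043  0.043  0.043  0.046  0.046  0.046  0.049  0.049
  0.049  0.051  0.052  0.052  0.112  0.113  0.113  0.116  0.116  0.116
  0.116  0.119  0.
[... 4235 characters left out ...]
.069 -0.066 -0.066 -0.066 -0.063 -0.063
 -0.063 -0.06  -0.06  -0.06  -0.057 -0.057 -0.057  0.005  0.005  0.005
  0.008  0.008  0.008  0.011  0.011  0.011  0.014  0.014  0.014  0.017
  0.017  0.017  0.017  0.02   0.02   0.02   0.082  0.082  0.085  0.085
  0.085  0.088  0.088  0.088  0.091  0.091  0.091  0.094  0.094  0.095
  0.096  0.096  0.097  0.098]
0.88 [-0.073 -0.071 -0.069 -0.066 -0.065 -0.063 -0.06  -0.059 -0.057  0.002
  0.005  0.005  0.005  0.008  0.008  0.008  0.011  0.011  0.011  0.014
  0.014  0.014  0.017  0.017  0.02   0.02   0.078  0.079  0.082  0.082
  0.082  0.082  0.085  0.085  0.085  0.085  0.088  0.088  0.088  0.088
  0.091  0.091  0.091  0.091  0.094  0.094  0.094  0.095]
```

View pics/wrist0.png

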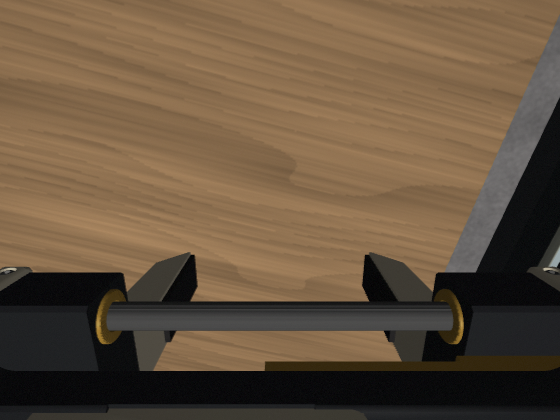

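>>> play_rows --series '[[[40, 40, 10, 0, 0, 0.15], [80, 80, 20, 0, 0, 0.3], [120, 120, 30, 0, 0, 0.45], [160, 160, 34, 0, 0, 0.6], [200, 200, 34, 0, 0, 0.75], [240, 240, 34, 0, 0, 0.9], [280, 276, 34, 0, 0, 1.05], [280, 276, 34, 0, 0, 1.05], [280, 276, 34, 0, 0, 1.05]]]' --grip 0.5

```text
t: 1.78
eef_pos: [0.4292, -0.3313, 0.2607]
eef_rot: [-0.426, 0.565, -0.565, 0.425]
contact_force: [-0.1, -1.6, -0.0]
opening: 0.503
```

```bash
python3 - <<'E'
from h import *
s=readout.state();print(s['t'],np.round(s['q'],2),s['eef_pos'],s['opening'])
d=eyes.snapshot('wrist');W=cloud(d,wristT(d,s));cv2.imwrite('pics/wrist1.png',d['pixels']);np.savez('w1.npz',W=W,im=d['pixels'])
h=W[...,2];print(np.nanpercentile(h,[1,10,50,90,99]))
for r in eyes.silhouettes('wrist','bolt_center')[:4]:
    m=r['mask'];print(r['p'],r['pixel'],m.sum(),np.round(np.nanmedian(W[m],0),4),np.nanpercentile(W[m][:,2],98))
E
```

```text
1.775 [ 0.82  0.3  -0.34  1.7   0.11  1.16  0.17] [ 0.42919671 -0.33128905  0.26065492] 0.502901777586855
[-8.19518203e-04  1.99902959e-04  1.76292025e-03  3.62004150e-01
  3.70644896e-01]
0.91 [333.9, 110.2] 407 [ 0.5156 -0.2669  0.0253] 0.07864658247024266
0.75 [285.7, 159.8] 547 [ 0.4459 -0.3004  0.0421] 0.10197778021720048
0.59 [228.4, 154.7] 402 [ 0.3837 -0.2811  0.0264] 0.07871211295746053
```

View pics/wrist1.png

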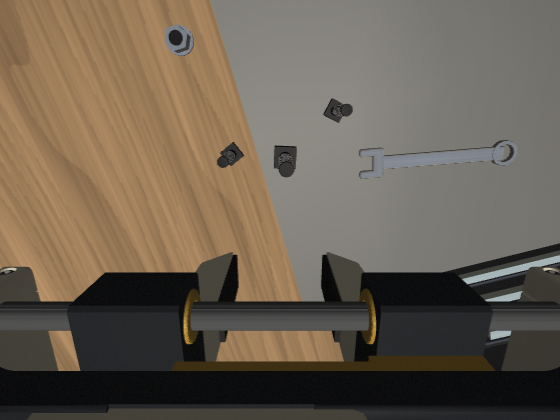

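The wrist view shows the tall bolt at (286,160) with its head almost square to the jaws. The two smaller bolts are at (231,155) and (338,110).

```bash
python3 - <<'E'
from h import *
z=np.load('w1.npz');W=z['W'];im=z['im']
sub=W[135:185,265:310].reshape(-1,3)
for lo,hi in((.005,.014),(.02,.09),(.094,.108)):
    p=sub[(sub[:,2]>lo)&(sub[:,2]<hi)];print(lo,len(p),p.mean(0),np.median(p,0),p.min(0),p.max(0))
p=sub[(sub[:,2]>.006)&(sub[:,2]<.014)][:,:2].astype(np.float32);r=cv2.minAreaRect(p);print(r)
p=sub[(sub[:,2]>.096)][:,:2].astype(np.float32);print(cv2.minEnclosingCircle(p))
zz=np.load('side0.npz');S=zz['W'];
p=S[(S[...,2]>.02)&(S[...,2]<.09)&(abs(S[...,0]-.437)<.03)&(abs(S[...,1]+.3)<.03)]
for a in(.03,.05,.07): q=p[abs(p[:,2]-a)<.008];print(a,q.mean(0))
zz=np.load('top0.npz');S=zz['W'];
p=S[(S[...,2]>.092)&(abs(S[...,0]-.437)<.03)&(abs(S[...,1]+.3)<.03)];print('top',p.mean(0),len(p))
crop(im,250,360,80,200,6,'pics/w1c.png')
E
```

```text
0.005 278 [ 0.44504851 -0.30112942  0.01067908] [ 0.44558813 -0.29950043  0.01076398] [ 0.42779623 -0.32231718  0.00565288] [ 0.46156385 -0.28858609  0.01386393]
0.02 97 [ 0.44568078 -0.29891001  0.0595508 ] [ 0.4459544 -0.2983493  0.0617966] [ 0.43838234 -0.30498941  0.02021637] [ 0.45264144 -0.29719401  0.08912879]
0.094 201 [ 0.44465    -0.30477253  0.10049959] [ 0.44473128 -0.30473629  0.10081749] [ 0.43666242 -0.31279606  0.09407227] [ 0.45228643 -0.29743441  0.10320268]
((0.44469255208969116, -0.30501478910446167), (0.02717692218720913, 0.027972690761089325), 71.27043914794922)
((0.44445115327835083, -0.30529215931892395), 0.007961862720549107)
0.03 [ 0.43802037 -0.30171729  0.03001625]
0.05 [ 0.43831    -0.30163495  0.04963744]
0.07 [ 0.43775385 -0.30117128  0.06993474]
top [ 0.44363522 -0.30341647  0.09947286] 27
```

View pics/w1c.png

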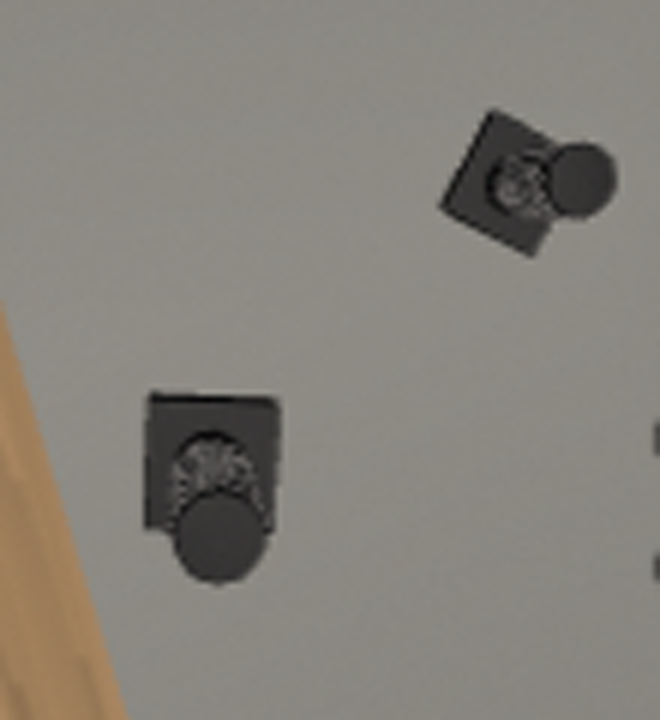

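>>> play_rows --series '[[[8, 13, 0, 0, 0, -0.022], [15, 26, 0, 0, 0, -0.044], [15, 26, -40, 0, 0, -0.044], [15, 26, -80, 0, 0, -0.044], [15, 26, -120, 0, 0, -0.044], [15, 26, -120, 0, 0, -0.044], [15, 26, -120, 0, 0, -0.044]]]'

```text
t: 2.75
eef_pos: [0.445, -0.3058, 0.1421]
eef_rot: [0.413, -0.574, 0.575, -0.413]
contact_force: [1.4, -0.3, 1.4]
opening: 0.499
```

```bash
python3 - <<'E'
from h import *
s=readout.state();print(s['t'],s['eef_pos'],s['contact_force'])
d=eyes.snapshot('wrist');W=cloud(d,wristT(d,s));cv2.imwrite('pics/wrist2.png',d['pixels'])
m=(W[...,2]>.09)&(W[...,2]<.108)&(abs(W[...,0]-.445)<.03)&(abs(W[...,1]+.305)<.03)
p=W[m];print(len(p),p.mean(0),p.min(0),p.max(0)); print(cv2.minEnclosingCircle(p[:,:2].astype(np.float32)))
E
```

```text
2.75 [ 0.44495626 -0.3057942   0.14209491] [ 1.38965938 -0.29594289  1.41414367]
509 [ 0.44498389 -0.30368255  0.09941877] [ 0.43694404 -0.31248444  0.09000189] [ 0.45265691 -0.29686112  0.10271443]
((0.44470953941345215, -0.3046106696128845), 0.008149922825396061)
```

View pics/wrist2.png

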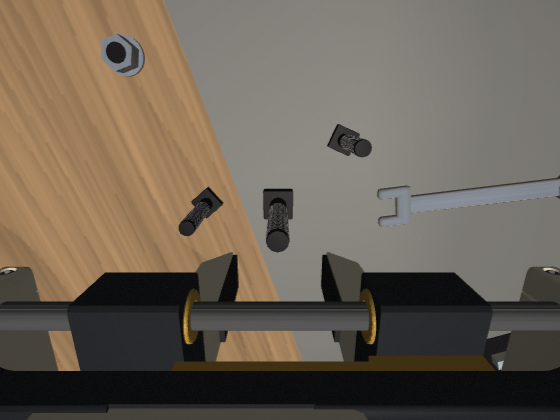

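The bolt stands centred between the jaws at (278,238). Lowering around it.

>>> play_rows --series '[[[0, 1, -20, 0, 0, 0], [0, 1, -45, 0, 0, 0], [0, 1, -65, 0, 0, 0], [0, 1, -80, 0, 0, 0], [0, 1, -83, 0, 0, 0], [0, 1, -83, 0, 0, 0]]]'

```text
t: 3.55
eef_pos: [0.4451, -0.3041, 0.0584]
eef_rot: [0.413, -0.574, 0.574, -0.413]
contact_force: [-0.0, -0.5, -0.5]
opening: 0.499
```

>>> play_rows --series '[[[0, 0, 0, 0, 0, 0], [0, 0, 0, 0, 0, 0], [0, 0, 0, 0, 0, 0], [0, 0, 0, 0, 0, 0], [0, 0, 0, 0, 0, 0], [0, 0, 0, 0, 0, 0]]]' --grip 0

```text
t: 4.3
eef_pos: [0.4447, -0.3039, 0.0579]
eef_rot: [0.413, -0.574, 0.574, -0.413]
contact_force: [-0.3, -0.6, 2.0]
opening: 0.166
```

>>> play_rows --series '[[[0, 0, 15, 0, 0, 0], [0, 0, 60, 0, 0, 0], [0, 0, 110, 0, 0, 0], [15, 50, 132, 0, 0, 0.05], [30, 100, 132, 0, 0, 0.1], [45, 150, 132, 0, 0, 0.15], [60, 200, 132, 0, 0, 0.2], [75, 244, 132, 0, 0, 0.222], [75, 244, 132, 0, 0, 0.222], [75, 244, 132, 0, 0, 0.222], [75, 244, 132, 0, 0, 0.222]]]'

```text
t: 5.68
eef_pos: [0.5192, -0.0613, 0.1899]
eef_rot: [0.474, -0.525, 0.525, -0.473]
contact_force: [-0.4, -0.0, -1.9]
opening: 0.173
```

```bash
python3 - <<'E'
from h import *
s=readout.state();print(s['t'],np.round(s['q'],2),s['eef_pos'],s['opening'],s['contact_force'],s['qd'].max())
d=eyes.snapshot('wrist');W=cloud(d,wristT(d,s));cv2.imwrite('pics/wrist3.png',d['pixels']);np.savez('w3.npz',W=W,im=d['pixels'],K=d['intrinsics'],T=wristT(d,s),Z=d['z_map'])
E
```

```text
5.675 [ 0.38  0.35 -0.48  1.84  0.19  1.   -0.28] [ 0.51922083 -0.06133826  0.18986387] 0.17308951041832982 [-0.42138501 -0.02007087 -1.85722108] 0.0032949203208331467
```

View pics/wrist3.png

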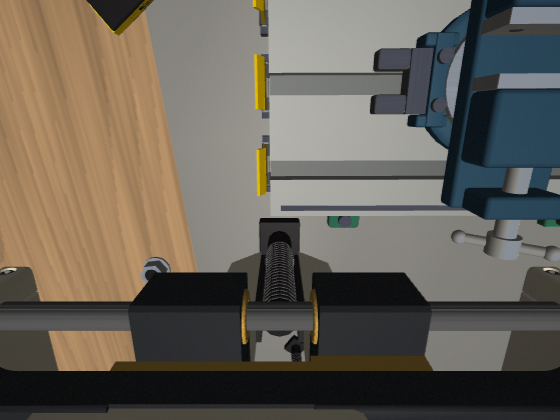

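The wrist view shows the bolt held upright with its head at (280,236), the mouth at (268,84), the flap at (260,84) and the lug tips at (375,60) and (373,103). Fitting these next.

```bash
python3 - <<'E'
from h import *
z=np.load('w3.npz');W=z['W'];im=z['im'];s=readout.state()
M=R.from_quat(s['eef_rot']).as_matrix();print('tool z yaw',np.degrees(np.arctan2(M[1,2],M[0,2])),'tool y',M[:,1])
# table-top height near slot
def at(u,v):return np.round(W[v,u],4)
print('top pts',at(320,60),at(320,130),at(330,60),at(440,135),at(300,190))
# slot edges per column (middle rows 50-120, right slot rows 140-190): where z<0.04 (floor)
for rows,nm in(((60,110),'mid'),((150,185),'right')):
  C=[];A=[]
  for u in range(276,368,3):
    col=W[rows[0]:rows[1],u]
    low=np.where(col[:,2]<0.044)[0]
    if len(low)<5:continue
    a,b=rows[0]+low[0]-1,rows[0]+low[-1]+1
    A.append((W[a,u],W[b,u]))
  A=np.array(A);
  for i in(0,1):
    L=A[:,i];k=np.polyfit(L[:,0],L[:,1],1);print(nm,i,'yaw',np.degrees(np.arctan(k[0])),'y at x=.52',np.polyval(k,.52),'z',np.median(L[:,2]),'res',np.std(L[:,1]-np.polyval(k,L[:,0])))
# near edge: per row, first col where z near .05 after flap
E=[]
for v in list(range(25,50))+list(range(114,130)):
    r=W[v,240:320]; g=np.where(abs(r[:,2]-.05)<.003)[0]
    if len(g): E.append(r[g[0]])
E=np.array(E);k=np.polyfit(E[:,1],E[:,0],1);print('edge: x at y=.045',np.polyval(k,.045),'yaw',-np.degrees(np.arctan(k[0])),np.std(E[:,0]-np.polyval(k,E[:,1])),np.median(E[:,2]))
# front rail edge along v=208
E=[]
for u in range(290,440,4):
    c=W[190:225,u];g=np.where(abs(c[:,2]-.05)<.003)[0];
    if len(g):E.append(c[g[-1]])
E=np.array(E);k=np.polyfit(E[:,0],E[:,1],1);print('side edge yaw',np.degrees(np.arctan(k[0])),np.polyval(k,.52))
# flap
hsv=cv2.cvtColor(im,cv2.COLOR_BGR2HSV);ye=(hsv[...,0]>18)&(hsv[...,0]<35)&(hsv[...,1]>150)&(hsv[...,2]>90)
m=ye.copy();m[:50]=0;m[118:]=0;m[:,:245]=0;m[:,275:]=0;p=W[m];print('flap',len(p),p.min(0),p.max(0),np.median(p,0))
# bolt head in hand
m=(W[...,2]>.1)&(W[...,2]<.155);m[:215]=0;m[250:]=0;m[:,:250]=0;m[:,310:]=0
p=W[m];print('head',len(p),p.min(0),p.max(0),np.median(p,0));print(cv2.minAreaRect(p[:,:2].astype(np.float32)))
v,u=np.where(m);print(u.min(),u.max(),v.min(),v.max())
E
```

```text
tool z yaw -5.9179799944677205 tool y [-2.03422598e-04 -6.06606856e-04 -9.99999795e-01]
top pts [0.5673 0.0601 0.0494] [0.5634 0.0025 0.051 ] [0.5755 0.059  0.0513] [ 0.6647 -0.0114  0.0646] [ 0.5409 -0.0508  0.0514]
mid 0 yaw -5.749992812885249 y at x=.52 0.05500382954555856 z 0.04568497095185986 res 8.198622426342663e-05
mid 1 yaw -5.887005867121074 y at x=.52 0.03678272070062469 z 0.05093103863060172 res 3.9940746936422056e-05
right 0 yaw -5.918146212932239 y at x=.52 -0.020066114662729465 z 0.0506403018294741 res 9.985058565198284e-05
right 1 yaw -5.752808447327097 y at x=.52 -0.03840094655956143 z 0.04512498577573998 res 0.00012341437085391634
edge: x at y=.045 0.5223740630566664 yaw -5.593765755667671 0.00018658750633459854 0.050890513912363156
side edge yaw -5.842797218537183 -0.07396911102070783
flap 557 [nan nan nan] [nan nan nan] [nan nan nan]
head 1037 [ 0.50558378 -0.07097982  0.13337534] [ 0.53494588 -0.04744285  0.15489591] [ 0.520986   -0.05525772  0.14275493]
((0.5200722813606262, -0.05916636437177658), (0.0212203748524189, 0.02797095477581024), 83.89680480957031)
259 299 218 249
```

>>> play_rows --series '[[[15, 50, 0, 0, 0, 0], [31, 105, 0, 0, 0, 0], [31, 105, 0, 0, 0, 0], [31, 105, -30, 0, 0, 0], [31, 105, -60, 0, 0, 0], [31, 105, -60, 0, 0, 0], [31, 105, -60, 0, 0, 0], [31, 105, -60, 0, 0, 0]]]'

```text
t: 6.72
eef_pos: [0.5515, 0.045, 0.1311]
eef_rot: [0.473, -0.524, 0.525, -0.475]
contact_force: [0.3, -0.1, -1.2]
opening: 0.167
```

```bash
python3 - <<'E'
from h import *
s=readout.state();print(s['t'],s['eef_pos'],s['opening'],s['contact_force'])
d=eyes.snapshot('wrist');W=cloud(d,wristT(d,s));im=d['pixels'];cv2.imwrite('pics/wrist4.png',im);np.savez('w4.npz',W=W,im=im)
d=eyes.snapshot('side');crop(d['pixels'],190,330,110,240,5,'pics/side4.png')
E
```

```text
6.725 [0.55150231 0.04499691 0.13111869] 0.16720057592255572 [ 0.32837458 -0.12830923 -1.23223325]
```

View pics/wrist4.png

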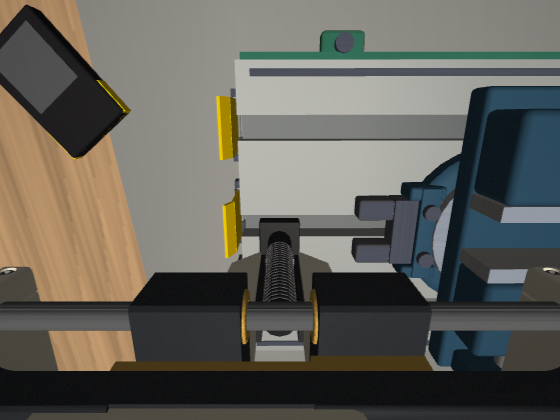

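View pics/side4.png

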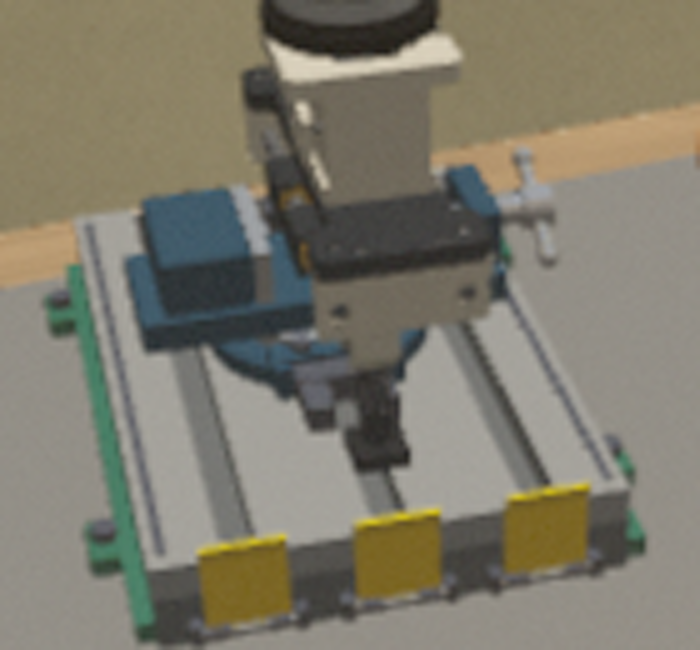

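```bash
python3 - <<'E'
from h import *
z=np.load('w4.npz');W=z['W'];im=z['im']
O=np.array([.522,.0457]);a=np.radians(-5.85);ex=np.array([np.cos(a),np.sin(a)]);ey=np.array([-ex[1],ex[0]])
sx=(W[...,:2]-O)@ex*1e3;sy=(W[...,:2]-O)@ey*1e3;h=W[...,2]*1e3
for u in list(range(244,258,4))+list(range(304,352,8)):
    c=h[200:275,u];lo=np.where((c<44))[0]
    if len(lo)>3:
        A=200+lo[0]-1;B=200+lo[-1]+1;print(u,A,B,np.round([sx[A,u],sy[A,u],h[A,u],sy[B,u],h[B,u]],1),'mid',round((sy[A,u]+sy[B,u])/2,2))
E=[]
for v in list(range(175,190))+list(range(262,268)):
    r=h[v,225:260];g=np.where(abs(r-50.5)<2)[0]
    if len(g):E.append(sx[v,225+g[0]])
print('edge sx',np.round(E,2))
m=(h>70)&(h<86);m[:210]=0;m[255:]=0;m[:,:255]=0;m[:,305:]=0
p=np.stack([sx[m],sy[m]],1).astype(np.float32);print('head',len(p),p.min(0),p.max(0),np.median(h[m]),cv2.minAreaRect(p))
s=readout.state();print('tcp',(s['eef_pos'][:2]-O)@ex*1e3,(s['eef_pos'][:2]-O)@ey*1e3)
# flap + lug
hsv=cv2.cvtColor(im,cv2.COLOR_BGR2HSV);ye=(hsv[...,0]>18)&(hsv[...,0]<35)&(hsv[...,1]>150);ye[:188]=0;ye[260:]=0;ye[:,:215]=0;ye[:,243:]=0
print('flap',np.nanpercentile(sx[ye],[1,50,99]),np.nanpercentile(sy[ye],[1,99]),np.nanpercentile(h[ye],[1,99]))
for v in(200,208,245,252):
    print(v,np.round(np.stack([sx[v,350:415:5],sy[v,350:415:5],h[v,350:415:5]],1),1).tolist())
print('notch row 230',np.round(np.stack([sx[230,370:420:4],sy[230,370:420:4],h[230,370:420:4]],1),1).tolist())
vb=(h>100)&(sx>90);print('vise upper near x', np.nanpercentile(sx[vb],[.5,2]))
E
```

```text
244 214 234 [ 2.4  9.1 49.1 -9.2 45.6] mid -0.08
248 214 233 [ 5.7  9.5 50.6 -8.9 44.2] mid 0.31
252 214 233 [ 8.9  9.6 50.7 -8.7 44.6] mid 0.41
256 214 233 [12.1  9.8 51.4 -8.8 44.5] mid 0.49
304 214 233 [49.7  9.7 51.1 -8.4 45.6] mid 0.66
312 214 234 [56.   9.7 51.1 -8.8 46.7] mid 0.44
320 214 233 [62.2  9.8 51.5 -8.8 44.5] mid 0.52
328 214 233 [68.7  9.4 50.2 -8.7 44.6] mid 0.34
336 214 234 [74.9  9.5 50.6 -8.8 46.6] mid 0.34
344 214 233 [81.1  9.6 50.8 -8.2 46. ] mid 0.71
edge sx [-0.17 -0.3  -0.35 -0.32 -0.15 -0.34  0.42  0.43  0.4   0.38  0.29  0.18
  0.16  0.32  0.29]
head 978 [ 16.20681   -10.2851515] [44.16518  15.059833] 83.88125378607424 ((30.185558319091797, 2.3861684799194336), (27.956180572509766, 25.346721649169922), 0.008749037981033325)
tcp 29.158695755849525 2.371307406004621
flap [-11.48024964  -6.15173962  -3.82258053] [-20.13244094  21.23523289] [18.14954648 66.73260428]
200 [[85.4, 20.6, 49.6], [88.2, 21.8, 54.0], [88.9, 25.0, 65.7], [92.0, 25.5, 67.5], [96.0, 25.2, 66.4], [99.5, 25.2, 66.6], [103.1, 25.2, 66.7], [106.9, 25.1, 66.1], [110.6, 25.1, 66.0], [114.8,
[... 535 characters left out ...]
5.5], [117.3, -9.3, 68.2], [120.7, -9.0, 69.0], [124.9, -9.4, 67.9], [129.3, -10.0, 66.6]]
252 [[88.0, -22.7, 51.3], [88.4, -16.3, 65.4], [91.6, -15.3, 67.6], [95.5, -15.6, 67.1], [99.0, -15.1, 68.1], [102.8, -15.1, 68.1], [107.0, -15.7, 66.8], [111.0, -15.9, 66.3], [114.2, -15.1, 68.1], [117.6, -14.7, 69.0], [122.0, -15.4, 67.5], [125.6, -15.1, 68.0], [129.6, -15.4, 67.5]]
notch row 230 [[106.5, -8.4, 38.4], [110.0, -8.5, 38.3], [113.6, -8.8, 37.3], [117.0, -8.8, 37.3], [114.2, -2.4, 54.5], [114.9, 0.0, 61.0], [115.4, 2.5, 67.6], [118.4, 2.5, 67.7], [121.1, 2.7, 68.3], [124.3, 2.5, 67.7], [127.3, 2.5, 67.7], [130.2, 2.6, 67.9], [130.8, 4.5, 73.0]]
vise upper near x [90.45254808 92.23960001]
```

>>> play_rows --series '[[[0, -1, -10, 0, 0, 0], [0, -1, -18, 0, 0, 0], [0, -1, -20.5, 0, 0, 0], [0, -1, -20.5, 0, 0, 0], [0, -1, -20.5, 0, 0, 0]]]'

```text
t: 7.45
eef_pos: [0.5508, 0.0443, 0.1094]
eef_rot: [0.474, -0.525, 0.525, -0.474]
contact_force: [-0.2, -0.3, -1.7]
opening: 0.166
```

```bash
cat >> h.py <<'E'
O=np.array([.522,.0457]);_a=np.radians(-5.85);ex=np.array([np.cos(_a),np.sin(_a)]);ey=np.array([-ex[1],ex[0]])
def st():
    s=readout.state();p=s['eef_pos'];q=(p[:2]-O)*1e3
    f=s['contact_force'];print('t %.2f tcp slot x %.2f y %.2f z %.2f | bolt x~%.2f y-mid~%.2f under %.2f | F x %.1f y %.1f z %.1f op %.3f'%(s['t'],q@ex,q@ey,p[2]*1e3,q@ex+1,q@ey-1.5,p[2]*1e3-57.9,f[:2]@ex,f[:2]@ey,f[2],s['opening']));return s
E
python3 -c "
from h import *
st()"
```

```text
t 7.45 tcp slot x 28.76 y 1.51 z 109.36 | bolt x~29.76 y-mid~0.01 under 51.46 | F x -0.2 y -0.3 z -1.7 op 0.166
```

>>> play_rows --series '[[[-6, 0.6, 0.7, 0, 0, 0], [-12, 1.2, 0.7, 0, 0, 0], [-18, 1.8, 0.7, 0, 0, 0], [-23, 2.4, 0.7, 0, 0, 0], [-27, 2.8, 0.7, 0, 0, 0], [-30, 3.1, 0.7, 0, 0, 0], [-30, 3.1, 0.7, 0, 0, 0]]]'

```text
t: 8.32
eef_pos: [0.5207, 0.0473, 0.1101]
eef_rot: [0.474, -0.524, 0.525, -0.474]
contact_force: [2.5, -1.3, -0.2]
opening: 0.169
```

```bash
python3 - <<'E'
from h import *
st()
d=eyes.snapshot('side');crop(d['pixels'],190,330,110,240,5,'pics/side5.png')
E
```

```text
t 8.32 tcp slot x -1.42 y 1.46 z 110.11 | bolt x~-0.42 y-mid~-0.04 under 52.21 | F x 2.6 y -1.0 z -0.2 op 0.169
```

View pics/side5.png

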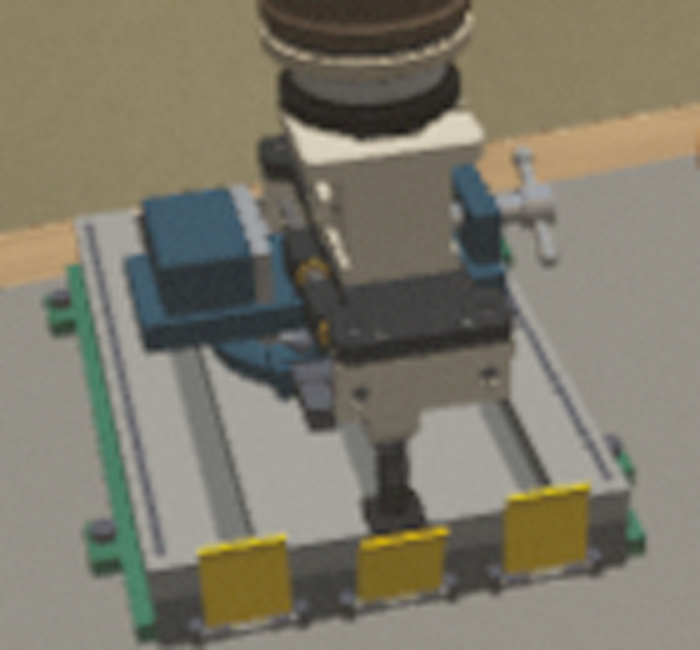

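>>> play_rows --series '[[[-5, 0.5, 0, 0, 0, 0], [-10, 1, 0, 0, 0, 0], [-15, 1.5, 0, 0, 0, 0], [-17.5, 1.8, 0, 0, 0, 0], [-17.5, 1.8, 0, 0, 0, 0]]]'

```text
t: 9.0
eef_pos: [0.5028, 0.0491, 0.11]
eef_rot: [-0.474, 0.525, -0.525, 0.474]
contact_force: [0.5, 0.4, 1.5]
opening: 0.166
```

```bash
python3 - <<'E'
from h import *
st()
d=eyes.snapshot('side');crop(d['pixels'],190,330,110,240,5,'pics/side6.png')
s=readout.state();d=eyes.snapshot('wrist');W=cloud(d,wristT(d,s));cv2.imwrite('pics/wrist6.png',d['pixels'])
E
```

```text
t 9.00 tcp slot x -19.42 y 1.41 z 110.04 | bolt x~-18.42 y-mid~-0.09 under 52.14 | F x 0.5 y 0.4 z 1.5 op 0.166
```

View pics/side6.png

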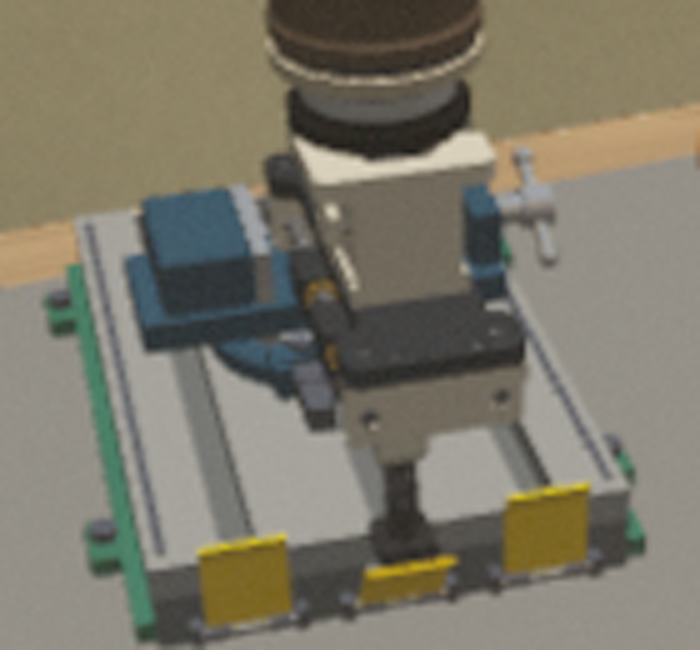

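View pics/wrist6.png

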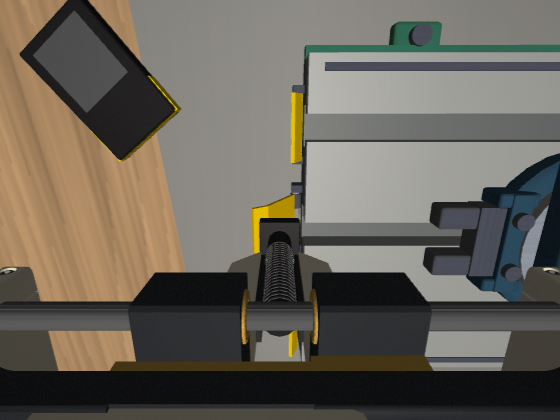

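>>> play_rows --series '[[[0, 0, -4, 0, 0, 0], [0, 0, -8, 0, 0, 0], [0, 0, -12, 0, 0, 0], [0, 0, -16, 0, 0, 0], [0, 0, -16, 0, 0, 0]]]'

```text
t: 9.72
eef_pos: [0.5036, 0.0491, 0.0937]
eef_rot: [0.474, -0.525, 0.525, -0.474]
contact_force: [2.1, -0.3, 0.7]
opening: 0.169
```

```bash
python3 -c "
from h import *
st()"
```

```text
t 9.72 tcp slot x -18.67 y 1.46 z 93.66 | bolt x~-17.67 y-mid~-0.04 under 35.76 | F x 2.1 y -0.1 z 0.7 op 0.169
```

>>> play_rows --series '[[[0, 0, -4, 0, 0, 0], [0, 0, -8, 0, 0, 0], [0, 0, -12, 0, 0, 0], [0, 0, -16, 0, 0, 0], [0, 0, -16.3, 0, 0, 0], [0, 0, -16.3, 0, 0, 0], [0, 0, -16.3, 0, 0, 0]]]'

```text
t: 10.6
eef_pos: [0.503, 0.0491, 0.0777]
eef_rot: [-0.474, 0.525, -0.525, 0.474]
contact_force: [-0.7, -0.2, 5.1]
opening: 0.169
```

```bash
python3 - <<'E'
from h import *
s=st()
d=eyes.snapshot('wrist');W=cloud(d,wristT(d,s));im=d['pixels'];cv2.imwrite('pics/wrist7.png',im)
sx=(W[...,:2]-O)@ex*1e3;sy=(W[...,:2]-O)@ey*1e3;h=W[...,2]*1e3;np.savez('w7.npz',W=W,im=im)
d=eyes.snapshot('side');crop(d['pixels'],190,330,130,240,5,'pics/side7.png')
m=(h>20)&(h<36);m[:205]=0;m[255:]=0;m[:,:255]=0;m[:,305:]=0
p=np.stack([sx[m],sy[m]],1).astype(np.float32);print('head',len(p),p.min(0),p.max(0),np.median(h[m]),cv2.minAreaRect(p))
E
```

```text
t 10.60 tcp slot x -19.20 y 1.42 z 77.71 | bolt x~-18.20 y-mid~-0.08 under 19.81 | F x -0.6 y -0.2 z 5.1 op 0.169
head 1270 [-36.261555 -13.190723] [-0.22308041 21.383587  ] 30.311249131075662 ((-18.432998657226562, 4.2792158126831055), (36.03690719604492, 34.54154586791992), 0.6389243602752686)
```

View pics/wrist7.png

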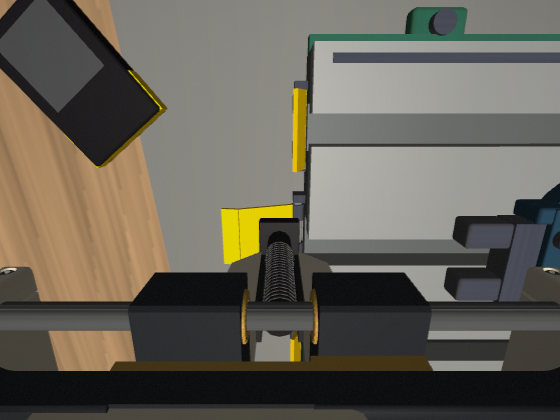

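View pics/side7.png

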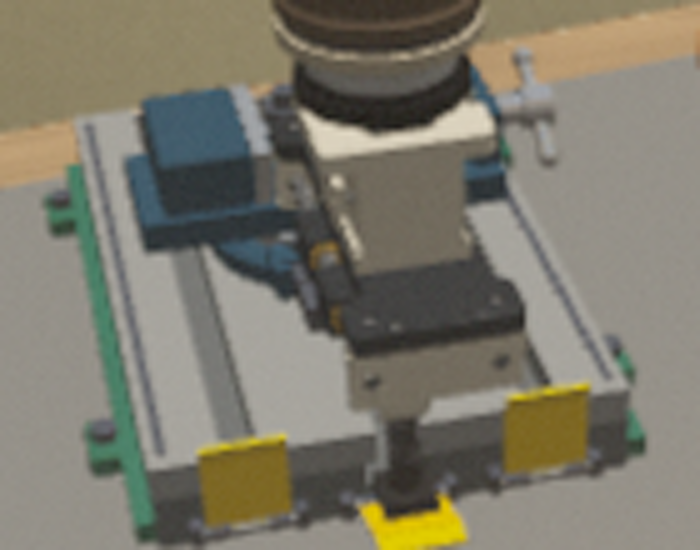

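The head now holds the flap down in front of the mouth, at (280,232) in the wrist view. Checking its height and lateral offset before entry.

```bash
python3 - <<'E'
from h import *
z=np.load('w7.npz');W=z['W'];im=z['im'].astype(int)
sx=(W[...,:2]-O)@ex*1e3;sy=(W[...,:2]-O)@ey*1e3;h=W[...,2]*1e3
for v in(215,217,218,219,220,222,226,230): print(v,[(int(round(h[v,u])),int(im[v,u].max()),round(float(sy[v,u]),1)) for u in range(262,300,6)])
m=(im.max(-1)<60);m[:212]=0;m[229:]=0;m[:,:252]=0;m[:,304:]=0
hm=np.median(h[m]);m&=abs(h-hm)<3
p=np.stack([sx[m],sy[m]],1).astype(np.float32);print(hm,p.min(0),p.max(0),cv2.minAreaRect(p))
for u in(320,350,400,430):
    c=h[225:270,u];lo=np.where(c<44)[0];A=225+lo[0]-1;B=225+lo[-1]+1;print(u,A,B,sy[A,u],h[A,u],sy[B,u],h[B,u],'top',np.median(h[205:225,u]))
E
```

```text
215 [(20, 228, 15.2), (19, 228, 14.8), (18, 229, 14.6), (16, 229, 13.7), (15, 228, 13.5), (13, 175, 13.0), (15, 90, 13.6)]
217 [(19, 228, 13.4), (20, 228, 13.5), (18, 228, 12.8), (16, 228, 12.2), (15, 228, 12.1), (13, 175, 11.3), (16, 90, 12.3)]Traceback (most recent call last):
  File "<stdin>", line 4, in <module>
ValueError: cannot convert float NaN to integer
```

```bash
python3 - <<'E'
from h import *
z=np.load('w7.npz');W=z['W'];im=z['im'].astype(int)
sx=(W[...,:2]-O)@ex*1e3;sy=(W[...,:2]-O)@ey*1e3;h=W[...,2]*1e3
for v in(218,219,220,222,226,230): print(v,[(round(float(h[v,u]),1),int(im[v,u].max()),round(float(sy[v,u]),1)) for u in range(262,300,6)])
m=(im.max(-1)<60);m[:212]=0;m[229:]=0;m[:,:252]=0;m[:,304:]=0
hm=np.nanmedian(h[m]);m&=abs(h-hm)<3
p=np.stack([sx[m],sy[m]],1).astype(np.float32);print(hm,p.min(0),p.max(0),cv2.minAreaRect(p))
for u in(320,350,400,430):
    c=h[225:270,u];lo=np.where(c<44)[0];A=225+lo[0]-1;B=225+lo[-1]+1;print(u,A,B,sy[A,u],h[A,u],sy[B,u],h[B,u],'top',np.nanmedian(h[205:225,u]))
E
```

```text
218 [(22.9, 8, 13.8), (21.9, 12, 13.4), (nan, 12, nan), (21.7, 13, 13.4), (22.1, 12, 13.5), (21.8, 12, 13.4), (20.7, 61, 13.1)]
219 [(25.8, 13, 14.0), (25.1, 11, 13.8), (25.1, 9, 13.8), (24.5, 12, 13.6), (24.7, 11, 13.7), (24.7, 12, 13.7), (24.4, 31, 13.6)]
220 [(25.7, 11, 13.2), (27.4, 13, 13.8), (27.5, 11, 13.9), (28.0, 14, 14.0), (27.4, 12, 13.8), (27.4, 13, 13.8), (26.2, 21, 13.4)]
222 [(30.6, 27, 13.4), (31.5, 28, 13.8), (29.6, 27, 13.1), (31.2, 25, 13.7), (32.1, 27, 14.0), (30.0, 26, 13.3), (29.2, 33, 13.0)]
226 [(30.6, 55, 10.6), (31.0, 57, 10.7), (31.1, 56, 10.7), (30.8, 55, 10.6), (30.1, 57, 10.4), (29.7, 57, 10.3), (31.7, 58, 11.0)]
230 [(30.2, 54, 7.5), (31.5, 56, 8.0), (30.3, 55, 7.5), (30.3, 55, 7.5), (30.0, 56, 7.4), (29.6, 55, 7.3), (31.2, 53, 7.9)]
30.078537748042034 [-32.443165   8.542767] [-5.5777063 14.024724 ] ((-19.000099182128906, 11.29422378540039), (5.461272239685059, 26.863496780395508), 89.73226165771484)
320 238 260 9.756845649936547 50.461738926039416 12.728816346083486 87.98713883677142 top 50.9996508382434
350 238 261 9.905664713684665 50.7624049381499 -8.59200974971282 45.24158796057465 top 50.76795385867432
400 238 261 10.304407421772323 51.64007773589152 -8.674967874950012 44.97001418220978 top 50.82497048449239
430 238 261 10.151100324670995 51.18731799132117 -8.427181216807375 45.41950776394865 top 51.11502896717261
```

>>> play_rows --series '[[[0, 0.5, 0, 0, 0, 0], [1.5, 0.4, 0, 0, 0, 0], [3, 0.2, 0, 0, 0, 0], [4.5, 0.1, 0, 0, 0, 0], [6, -0.1, 0, 0, 0, 0], [7.5, -0.3, 0, 0, 0, 0], [7.5, -0.3, 0, 0, 0, 0]]]'

```text
t: 11.58
eef_pos: [0.5117, 0.049, 0.0781]
eef_rot: [0.473, -0.524, 0.525, -0.475]
contact_force: [-0.3, 0.1, 6.8]
opening: 0.171
```

```bash
python3 -c "
from h import *
st()"
```

```text
t 11.57 tcp slot x -10.56 y 2.21 z 78.06 | bolt x~-9.56 y-mid~0.71 under 20.16 | F x -0.3 y 0.0 z 6.8 op 0.171
```

>>> play_rows --series '[[[2, -0.4, -0.5, 0, 0, 0], [4, -0.6, -0.5, 0, 0, 0], [6, -0.8, -0.5, 0, 0, 0], [8, -1.0, -0.5, 0, 0, 0], [10, -1.2, -0.5, 0, 0, 0], [10, -1.2, -0.5, 0, 0, 0]]]'

```text
t: 12.32
eef_pos: [0.5248, 0.0479, 0.0787]
eef_rot: [0.472, -0.523, 0.526, -0.476]
contact_force: [6.0, -1.5, 8.5]
opening: 0.173
```

```bash
python3 -c "
from h import *
st()"
```

```text
t 12.32 tcp slot x 2.53 y 2.48 z 78.65 | bolt x~3.53 y-mid~0.98 under 20.75 | F x 6.2 y -0.9 z 8.5 op 0.173
```

>>> play_rows --series '[[[2, -0.5, -0.8, 0, 0, 0], [4, -1.0, -0.8, 0, 0, 0], [6, -1.2, -0.8, 0, 0, 0], [8, -1.4, -0.8, 0, 0, 0], [8, -1.4, -0.8, 0, 0, 0]]]'

```text
t: 12.95
eef_pos: [0.5306, 0.0465, 0.0768]
eef_rot: [0.473, -0.524, 0.525, -0.475]
contact_force: [5.4, 1.2, 1.2]
opening: 0.17
```

```bash
python3 - <<'E'
from h import *
s=st()
d=eyes.snapshot('wrist');W=cloud(d,wristT(d,s));im=d['pixels'];cv2.imwrite('pics/wrist8.png',im);np.savez('w8.npz',W=W,im=im)
d=eyes.snapshot('side');crop(d['pixels'],190,330,130,240,5,'pics/side8.png')
E
```

```text
t 12.95 tcp slot x 8.52 y 1.63 z 76.75 | bolt x~9.52 y-mid~0.13 under 18.85 | F x 5.2 y 1.7 z 1.2 op 0.170
```

View pics/wrist8.png

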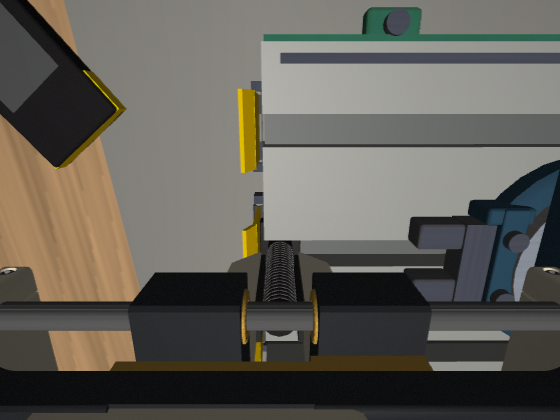

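View pics/side8.png

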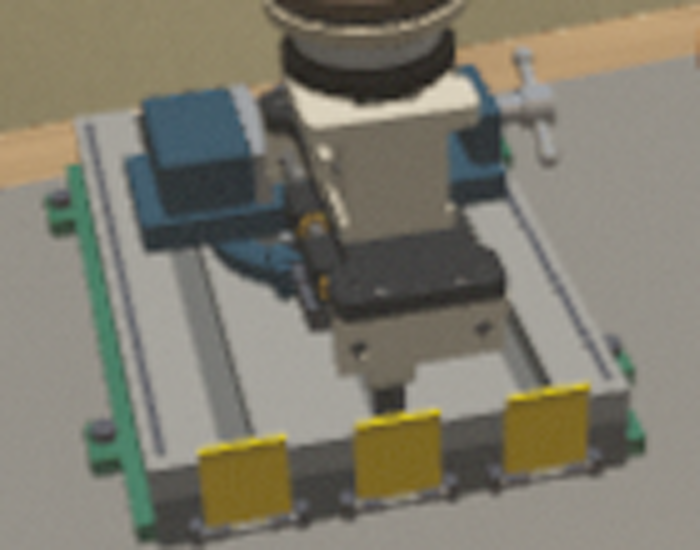

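The head is inside and the flap is nearly shut. Moving on along the slot.

>>> play_rows --series '[[[3, -0.2, 0.5, 0, 0, 0], [6, -0.5, 0.5, 0, 0, 0], [9, -0.8, 0.5, 0, 0, 0], [12, -1.1, 0.5, 0, 0, 0], [15, -1.4, 0.5, 0, 0, 0], [15, -1.4, 0.5, 0, 0, 0], [15, -1.4, 0.5, 0, 0, 0]]]'

```text
t: 13.92
eef_pos: [0.5435, 0.0448, 0.0768]
eef_rot: [-0.474, 0.525, -0.525, 0.474]
contact_force: [-0.7, -0.7, -1.4]
opening: 0.172
```

```bash
python3 - <<'E'
from h import *
s=st()
d=eyes.snapshot('wrist');W=cloud(d,wristT(d,s));im=d['pixels'];cv2.imwrite('pics/wrist9.png',im);np.savez('w9.npz',W=W,im=im)
sx=(W[...,:2]-O)@ex*1e3;sy=(W[...,:2]-O)@ey*1e3;h=W[...,2]*1e3
hsv=cv2.cvtColor(im,cv2.COLOR_BGR2HSV);ye=(hsv[...,0]>18)&(hsv[...,0]<35)&(hsv[...,1]>150)
m=ye&(abs(sy)<25)&(sx<2)&(sx>-40)
print('flap',m.sum(),np.nanpercentile(sx[m],[1,50,99]),np.nanpercentile(h[m],[1,99]),np.nanpercentile(sy[m],[1,99]))
m=(h>100)&(h<131)&(sx>60)&(W[...,2]>.1);m[:, :420]=0
print('vise upper near',m.sum(),np.nanpercentile(sx[m],[1,5]))
crop(im,200,400,170,330,4,'pics/wrist9c.png')
E
```

```text
t 13.93 tcp slot x 21.48 y 1.26 z 76.80 | bolt x~22.48 y-mid~-0.24 under 18.90 | F x -0.7 y -0.8 z -1.4 op 0.172
flap 1750 [-19.32650459  -6.73683536   1.3709431 ] [ 22.43761688 172.69244473] [-9.96918374 24.59145159]
vise upper near 1 [149.37304533 149.37304533]
```

View pics/wrist9.png

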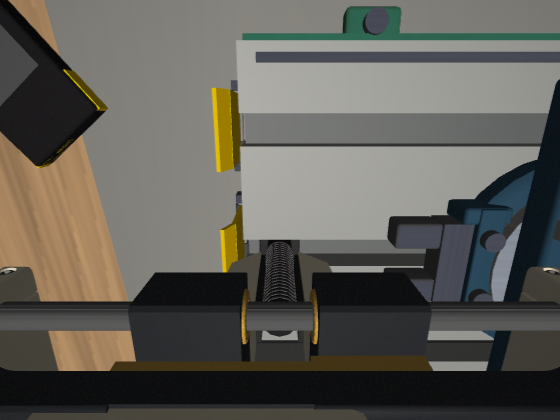

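The flap at (231,246) stands like its neighbour, so it's shut. Sliding on.

>>> play_rows --series '[[[6, -0.2, 0.3, 0, 0, 0], [12, -0.8, 0.3, 0, 0, 0], [18, -1.4, 0.3, 0, 0, 0], [24, -2.1, 0.3, 0, 0, 0], [30, -2.7, 0.3, 0, 0, 0], [36, -3.3, 0.3, 0, 0, 0], [42, -3.9, 0.3, 0, 0, 0], [48, -4.5, 0.3, 0, 0, 0], [54, -5.2, 0.3, 0, 0, 0], [54, -5.2, 0.3, 0, 0, 0]]]'

```text
t: 15.22
eef_pos: [0.5981, 0.0395, 0.0771]
eef_rot: [0.474, -0.525, 0.525, -0.474]
contact_force: [0.2, 0.4, -1.4]
opening: 0.168
```

```bash
python3 - <<'E'
from h import *
s=st()
d=eyes.snapshot('wrist');W=cloud(d,wristT(d,s));im=d['pixels'];cv2.imwrite('pics/wrist10.png',im);np.savez('w10.npz',W=W,im=im)
d=eyes.snapshot('side');crop(d['pixels'],190,330,130,240,5,'pics/side10.png')
E
```

```text
t 15.22 tcp slot x 76.33 y 1.57 z 77.09 | bolt x~77.33 y-mid~0.07 under 19.19 | F x 0.2 y 0.4 z -1.4 op 0.168
```

View pics/wrist10.png

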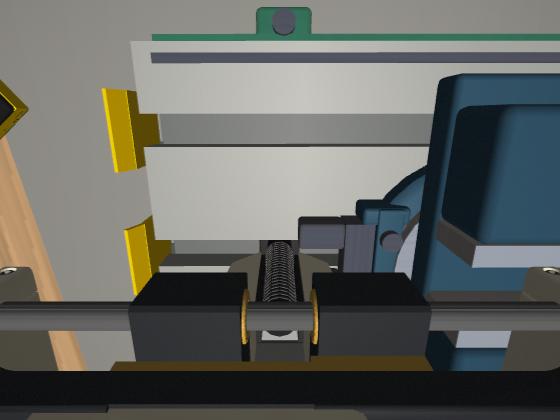

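View pics/side10.png

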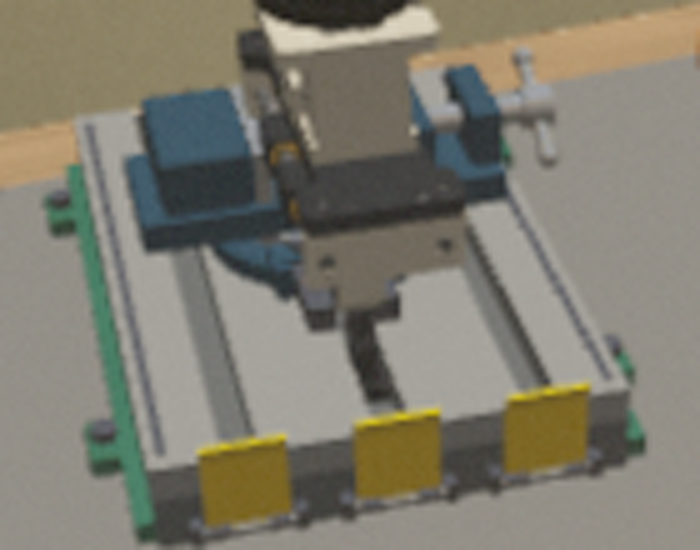

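```bash
python3 - <<'E'
from h import *
z=np.load('w10.npz');W=z['W'];im=z['im']
sx=(W[...,:2]-O)@ex*1e3;sy=(W[...,:2]-O)@ey*1e3;h=W[...,2]*1e3
for v in(100,200,260,290): print(v,[(u,round(float(sx[v,u])),round(float(sy[v,u])),round(float(h[v,u]))) for u in range(340,520,12) if np.isfinite(h[v,u])])
b=h[60:270,430:560];print('max h',np.nanpercentile(b,[50,95,99.5]))
for u in(310,325): print([(v,round(float(sy[v,u]),1),round(float(h[v,u]),1)) for v in range(212,256,3) if np.isfinite(h[v,u])])
print([(u,round(float(sx[232,u]),1),round(float(h[232,u]),1)) for u in range(288,350,4)])
E
```

```text
100 [(340, 110, 91, 51), (352, 117, 91, 51), (364, 123, 91, 51), (376, 130, 91, 51), (388, 136, 91, 52), (400, 143, 91, 51), (412, 149, 91, 51), (424, 156, 91, 50), (436, 151, 90, 76), (448, 150, 90, 89), (460, 153, 90, 93), (472, 158, 90, 93), (484, 164, 90, 92), (496, 168, 90, 93), (508, 172, 90, 94)]
200 [(340, 113, 35, 50), (352, 121, 35, 51), (364, 127, 36, 55), (376, 134, 36, 54), (388, 139, 37, 59), (400, 144, 38, 64), (412, 150, 39, 66), (424, 150, 43, 80), (436, 151, 46, 91), (448, 151, 48, 101), (460, 150, 51, 111), (472, 150, 53, 118), (484, 150, 55, 125), (496, 153, 55, 128), (508, 157, 56, 128)]
260 [(340, 114, -1, 58), (352, 119, 3, 67), (364, 126, 4, 68), (376, 131, 6, 73), (388, 138, 6, 73), (400, 144, 7, 75), (412, 151, 7, 75), (424, 150, 14, 89), (436, 154, 16, 94), (448, 160, 16, 94), (460, 166, 16, 93), (472, 151, 31, 125), (484, 155, 31, 125), (496, 158, 32, 127), (508, 164, 32, 126)]
290 [(340, 93, 39, 160), (352, 97, 39, 159), (364, 100, 39, 159), (376, 103, 38, 159), (388, 106, 39, 160), (400, 110, 38, 159), (412, 113, 39, 160), (424, 151, -2, 92), (436, 156, 
[... 358 characters left out ...]
7.9), (242, 14.9, 68.4), (245, 12.9, 68.0), (248, 11.1, 68.1), (251, -12.7, 19.2), (254, -8.7, 33.3)]
[(212, 27.1, 50.2), (215, 25.5, 51.5), (218, 25.2, 56.4), (221, 25.4, 62.2), (224, 25.5, 67.8), (227, 23.8, 68.2), (230, 22.1, 68.4), (233, 20.4, 68.6), (236, 18.3, 67.7), (239, 16.4, 67.5), (242, 14.3, 67.0), (245, 12.8, 67.7), (248, 10.6, 67.1), (251, -12.7, 19.3), (254, -8.2, 34.3)]
[(288, 82.4, 51.8), (292, 84.9, 52.0), (296, 87.4, 51.3), (300, 88.7, 67.9), (304, 90.9, 67.7), (308, 93.2, 67.2), (312, 95.4, 67.7), (316, 97.8, 66.7), (320, 99.8, 68.6), (324, 102.1, 68.2), (328, 104.5, 67.2), (332, 106.6, 67.9), (336, 108.8, 68.1), (340, 111.0, 68.3), (344, 113.4, 67.7), (348, 115.7, 67.4)]
```

>>> play_rows --series '[[[5, -0.2, 0.2, 0, 0, 0], [10, -0.7, 0.2, 0, 0, 0], [15, -1.2, 0.2, 0, 0, 0], [20, -1.7, 0.2, 0, 0, 0], [25, -2.3, 0.2, 0, 0, 0], [25, -2.3, 0.2, 0, 0, 0]]]'

```text
t: 16.08
eef_pos: [0.623, 0.0372, 0.0773]
eef_rot: [0.474, -0.525, 0.525, -0.474]
contact_force: [-0.4, -0.1, -0.9]
opening: 0.169
```

```bash
python3 -c "
from h import *
st()"
```

```text
t 16.07 tcp slot x 101.38 y 1.81 z 77.27 | bolt x~102.38 y-mid~0.31 under 19.37 | F x -0.3 y -0.1 z -0.9 op 0.169
```

>>> play_rows --series '[[[0.7, -0.1, -0.4, 0, 0, 0], [1.4, -0.1, -0.4, 0, 0, 0], [2.1, -0.2, -0.4, 0, 0, 0], [2.8, -0.3, -0.4, 0, 0, 0], [3.3, -0.3, -0.4, 0, 0, 0], [3.3, -0.3, -0.4, 0, 0, 0]]]'

```text
t: 16.82
eef_pos: [0.626, 0.037, 0.0769]
eef_rot: [0.474, -0.525, 0.525, -0.474]
contact_force: [-0.5, -0.3, -1.1]
opening: 0.166
```

```bash
python3 -c "
from h import *
st()"
```

```text
t 16.82 tcp slot x 104.30 y 1.91 z 76.94 | bolt x~105.30 y-mid~0.41 under 19.04 | F x -0.4 y -0.4 z -1.1 op 0.166
```

>>> play_rows --series '[[[0.5, -0.1, 0, 0, 0, 0], [0.9, -0.1, 0, 0, 0, 0], [1.3, -0.1, 0, 0, 0, 0], [1.3, -0.1, 0, 0, 0, 0]]]'

```text
t: 17.32
eef_pos: [0.6272, 0.0369, 0.0769]
eef_rot: [-0.474, 0.525, -0.525, 0.474]
contact_force: [0.3, 1.0, -1.4]
opening: 0.17
```

```bash
python3 -c "
from h import *
st()"
```

```text
t 17.32 tcp slot x 105.58 y 1.94 z 76.92 | bolt x~106.58 y-mid~0.44 under 19.02 | F x 0.2 y 1.0 z -1.4 op 0.170
```

>>> play_rows --series '[[[0.4, 0, 0, 0, 0, 0], [0.8, -0.1, 0, 0, 0, 0], [0.8, -0.1, 0, 0, 0, 0]]]'

```text
t: 17.7
eef_pos: [0.6274, 0.0369, 0.0768]
eef_rot: [-0.474, 0.525, -0.524, 0.474]
contact_force: [-4.1, 0.6, 0.5]
opening: 0.169
```

```bash
python3 -c "
from h import *
st()"
```

```text
t 17.70 tcp slot x 105.77 y 1.95 z 76.81 | bolt x~106.77 y-mid~0.45 under 18.91 | F x -4.1 y 0.2 z 0.5 op 0.169
```

The stud touches the notch bottom at about 4 N. Pressing slightly harder and holding.

>>> play_rows --series '[[[0.3, 0, 0, 0, 0, 0], [0.5, 0, 0, 0, 0, 0], [0.5, 0, 0, 0, 0, 0], [0.5, 0, 0, 0, 0, 0]]]'

```text
t: 18.2
eef_pos: [0.6275, 0.0368, 0.0767]
eef_rot: [-0.475, 0.525, -0.524, 0.474]
contact_force: [-6.6, 0.1, 1.7]
opening: 0.17
```

```bash
python3 -c "
from h import *
st()"
```

```text
t 18.20 tcp slot x 105.85 y 1.94 z 76.73 | bolt x~106.85 y-mid~0.44 under 18.83 | F x -6.5 y -0.6 z 1.7 op 0.170
```

>>> play_rows --series '[[[0.3, 0, 0, 0, 0, 0], [0.3, 0, 0, 0, 0, 0], [0.3, 0, 0, 0, 0, 0], [0.3, 0, 0, 0, 0, 0], [0.3, 0, 0, 0, 0, 0], [0.3, 0, 0, 0, 0, 0], [0.3, 0, 0, 0, 0, 0], [0.3, 0, 0, 0, 0, 0], [0.3, 0, 0, 0, 0, 0], [0.3, 0, 0, 0, 0, 0]]]'

```text
t: 19.45
eef_pos: [0.6275, 0.0369, 0.0767]
eef_rot: [-0.475, 0.525, -0.524, 0.473]
contact_force: [-6.8, 0.5, 2.5]
opening: 0.169
```

```bash
python3 -c "
from h import *
s=st();M=R.from_quat(s['eef_rot']).as_matrix();print(M[:,1])
for i in range(4):eyes.snapshot('top');st()"
```

```text
t 19.45 tcp slot x 105.89 y 1.97 z 76.71 | bolt x~106.89 y-mid~0.47 under 18.81 | F x -6.8 y -0.2 z 2.5 op 0.169
[-2.36093966e-03 -2.73783665e-04 -9.99997175e-01]
t 19.50 tcp slot x 105.90 y 1.96 z 76.71 | bolt x~106.90 y-mid~0.46 under 18.81 | F x -7.2 y -0.3 z 1.9 op 0.168
t 19.55 tcp slot x 105.88 y 1.96 z 76.70 | bolt x~106.88 y-mid~0.46 under 18.80 | F x -6.3 y -1.4 z 2.7 op 0.169
t 19.60 tcp slot x 105.89 y 2.01 z 76.69 | bolt x~106.89 y-mid~0.51 under 18.79 | F x -6.7 y 0.2 z 2.5 op 0.171
t 19.65 tcp slot x 105.91 y 1.96 z 76.70 | bolt x~106.91 y-mid~0.46 under 18.80 | F x -6.7 y -0.3 z 2.7 op 0.172
```

>>> play_rows --series '[[[-0.5, 0, -0.3, 0, 0, 0], [-0.9, 0, -0.6, 0, 0, 0], [-0.9, 0, -0.9, 0, 0, 0], [-0.9, 0, -0.9, 0, 0, 0]]]'

```text
t: 20.15
eef_pos: [0.6275, 0.0369, 0.076]
eef_rot: [-0.474, 0.525, -0.524, 0.474]
contact_force: [-5.6, 0.4, 1.5]
opening: 0.17
```

```bash
python3 -c "
from h import *
st()"
```

```text
t 20.15 tcp slot x 105.84 y 1.95 z 75.97 | bolt x~106.84 y-mid~0.45 under 18.07 | F x -5.6 y -0.2 z 1.5 op 0.170
```

>>> play_rows --series '[[[-0.4, 0, -0.3, 0, 0, 0], [-0.8, 0, -0.3, 0, 0, 0], [-0.8, 0, -0.3, 0, 0, 0]]]'

```text
t: 20.52
eef_pos: [0.6274, 0.0369, 0.0759]
eef_rot: [0.474, -0.525, 0.525, -0.474]
contact_force: [-3.6, -0.0, 3.3]
opening: 0.167
```

```bash
python3 -c "
from h import *
st()"
```

```text
t 20.52 tcp slot x 105.70 y 1.95 z 75.92 | bolt x~106.70 y-mid~0.45 under 18.02 | F x -3.6 y -0.4 z 3.3 op 0.167
```

On the floor with a light load, so releasing.

>>> play_rows --series '[[[-0.3, 0, 0, 0, 0, 0], [-0.3, 0, 0, 0, 0, 0], [-0.3, 0, 0, 0, 0, 0], [-0.3, 0, 0, 0, 0, 0], [-0.3, 0, 0, 0, 0, 0]]]' --grip 0.32

```text
t: 21.15
eef_pos: [0.6269, 0.0368, 0.0757]
eef_rot: [0.474, -0.525, 0.525, -0.474]
contact_force: [0.0, 0.4, 0.2]
opening: 0.321
```

```bash
python3 - <<'E'
from h import *
s=st()
d=eyes.snapshot('wrist');cv2.imwrite('pics/wrist11.png',d['pixels'])
E
```

```text
t 21.15 tcp slot x 105.29 y 1.80 z 75.73 | bolt x~106.29 y-mid~0.30 under 17.83 | F x 0.0 y 0.4 z 0.2 op 0.321
```

View pics/wrist11.png

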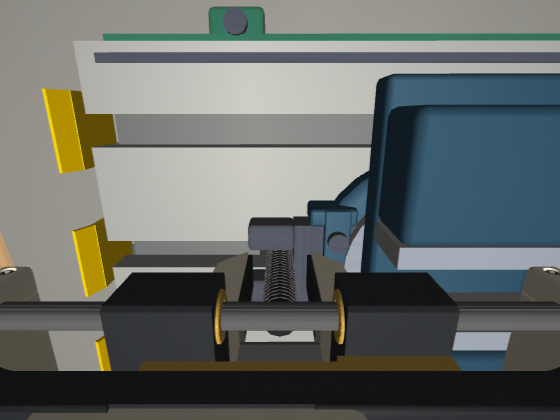

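Released at zero force, with the stud in the notch at (281,280). Retracting straight up.

>>> play_rows --series '[[[0, 0, 8, 0, 0, 0], [0, 0, 20, 0, 0, 0], [0, 0, 40, 0, 0, 0], [0, 0, 70, 0, 0, 0], [0, 0, 110, 0, 0, 0], [-30, -40, 130, 0, 0, 0], [-60, -80, 140, 0, 0, 0], [-90, -120, 140, 0, 0, 0], [-90, -120, 140, 0, 0, 0], [-90, -120, 140, 0, 0, 0]]]'

```text
t: 22.45
eef_pos: [0.5374, -0.0827, 0.2167]
eef_rot: [0.474, -0.524, 0.525, -0.475]
contact_force: [-0.5, 1.0, 0.4]
opening: 0.32
```

```bash
python3 - <<'E'
from h import *
s=st()
d=eyes.snapshot('wrist');W=cloud(d,wristT(d,s));im=d['pixels'];cv2.imwrite('pics/wrist12.png',im)
sx=(W[...,:2]-O)@ex*1e3;sy=(W[...,:2]-O)@ey*1e3;h=W[...,2]*1e3
for lo,hi in((112,125),(90,110),(68,90)):
    m=(h>lo)&(h<hi)&(abs(sx-106)<14)&(abs(sy)<14);p=np.stack([sx[m],sy[m]],1).astype(np.float32)
    if len(p)>3: print(lo,len(p),p.mean(0),cv2.minEnclosingCircle(p),np.median(h[m]))
d=eyes.snapshot('side');crop(d['pixels'],190,330,130,240,5,'pics/side12.png')
d=eyes.snapshot('top');crop(d['pixels'],150,430,80,270,2.8,'pics/top12.png')
E
```

```text
t 22.45 tcp slot x 28.38 y -126.19 z 216.70 | bolt x~29.38 y-mid~-127.69 under 158.80 | F x -0.6 y 0.9 z 0.4 op 0.320
112 472 [105.12287     -0.22885996] ((105.92164611816406, 0.17775176465511322), 8.1845703125) 118.66010947686888
90 156 [100.51017    -2.7495267] ((104.94890594482422, -0.3302762508392334), 8.088008880615234) 100.19096826921242
68 261 [102.783905  -3.184162] ((105.79756164550781, -0.7472958564758301), 18.749427795410156) 69.84279968235774
```

View pics/wrist12.png

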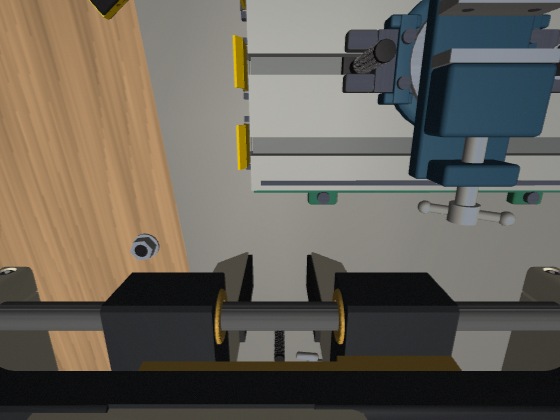

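View pics/side12.png

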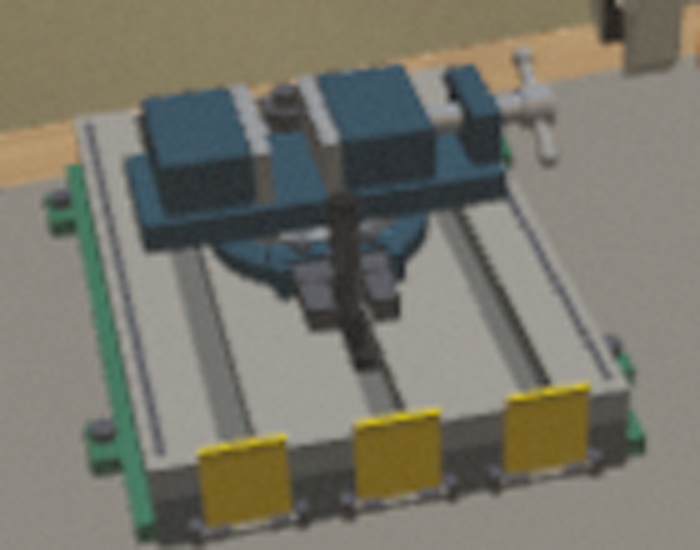

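View pics/top12.png

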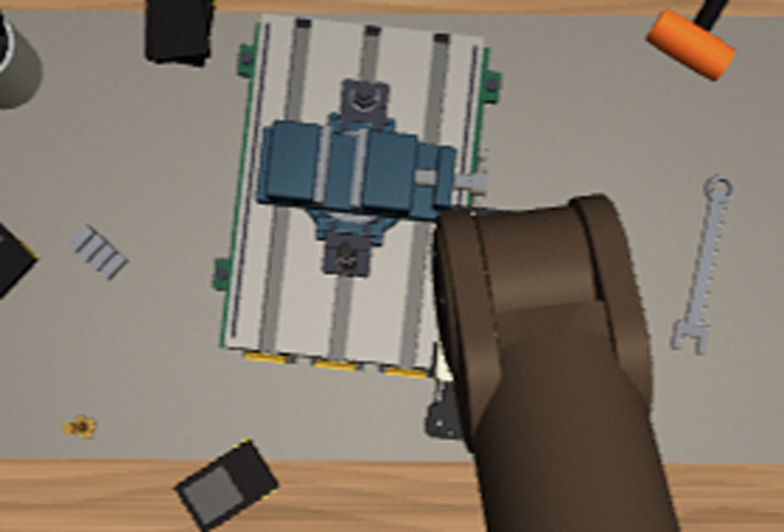

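All three views agree: the bolt stands upright in the notch, its top at slot x 105.9 and y 0.2 mm. The flaps are shut and the arm is clear. Handing in.

```bash
python3 -c "
from rig import ticket
print(ticket.close_job())"
```

```text
the job is handed in; nothing more can be done
None
```

The T-bolt is in place against the bottom of the vise lug's notch, standing upright in the middle slot, and the job was handed in at about 22.6 s. No verdict was reported, so the results below are my own readings.

**What I did:**
- I gripped the tall black bolt by its stud, caught the flap's lip from over the table, and drew it out and down.
- The head held the flap down at the mouth. I then slid it in at channel height, and the flap swung shut behind it.
- I slid the bolt to the notch bottom and pressed for about 1.5 s, then set it on the slot floor, released it and lifted the gripper clear.

**Forces:** at the stops where I read it, the force on the tool was about 6–7 N during the final press. It peaked at about 10 N while the flap was slipping past the head.

**Last checks:**
- **Bolt position:** the stud's top is about 84 mm before the vise origin, within 0.5 mm of the slot's middle, and at about the expected height (118–119 mm above the bench).
- **Upright and flap:** the bolt looks upright in the side view and the flap is level with its neighbours. I judged both by eye and did not measure the angles.
- **Bystanders:** I never came near them, and those in the last top view look unmoved. The nut and the two small black bolts were hidden by the arm there, and I did not measure any shift.

**One disagreement:** the camera put the bolt about 1 mm off the tool centre. I corrected for this by measuring bolt and slot in the same picture.

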